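# Snap the hooded cover onto the terminal box and keep it pressed

## Task

Close the open terminal box with its hooded cover: pick the cover up, set it over the relay with its pegs in the box, and press it straight down until both spring clips snap over it. Then keep pressing it firmly down on its rubber seal (with about 10 N or more) so that the seal beds in, and finish like that, still pressing. Leave the flat cover and the other loose things on the bench where they are.

Things in the scene. Friction and masses are not known exactly. Their poses are not given: they have to be found in the camera images.
- hooded_cover: Grey plastic cover with a raised hollow hood, lying hood up on its four pegs. Origin: centre of its sealing face (flange underside), 18 mm above the bench as it lies; z up, y along its length. Flange 59 (x) x 98 (y) x 4 mm. Four tapered pegs 10 mm thick reach down to z = -18 mm and guide it into the box (0.8 mm play). About 60 g. Fits either way round.
- hood_top (a point): Centre of the top of the hooded cover's hood, 26 mm above the cover's origin. The hood is 40 (x) x 60 (y) mm and stands 22 mm above the flange: grip it across its 40 mm.
- tongue (a point): Tip of the cover's tongue at its +y end, at y = 53.7 mm, at the sealing face; the other end has the same. Each tongue is 24 mm wide, 2.8 mm thick; the clips catch on top of the tongues.
- terminal_box: Open grey box, 60 (x) x 100 (y) mm, screwed to an aluminium plate 92 x 142 x 8 mm fixed to the bench. Origin: centre of the plate's underside, on the bench; z up, y along the box's length through both clips. Cavity 52 x 92 mm. A relay 21 x 28 mm stands in its middle up to z = 59 mm and goes into the hood.
- box_rim (a point): Centre of the box's rim plane, 44 mm above the box's origin. Closed, the cover lies centred over it, lengths parallel: the cover's origin is about 2 mm above this point when just snapped in and 0.5 mm above it when pressed fully home.
- seal: Black rubber seal frame on the box's rim, part of the box, 59 x 99 mm, standing 3 mm proud. Origin: centre of its underside, 44 mm above the box's origin when free. It gives by up to 2.5 mm (2.5 N per mm) and then sits hard on the rim.
- clip_left (a joint): Steel spring clip at the box's +y end, 20 mm wide: a nose hooked inward with a 30 degree lead-in ramp above it, z = 50 to 62 mm over the bench. Value: bent outward, rad; 0 closed, about 0.09 while the cover's tongue spreads it; it springs back to 0 over the tongue once past. Both clips together take 13 to 22 N of downward push, which then drops suddenly.
- clip_right (a joint): The same clip at the box's -y end.
- flat_cover: Another grey cover of the same outline but without a hood, only 5 mm high above its sealing face; it belongs to another box and does not clear the relay. Origin and pegs as on the hooded cover. Leave it alone.
- upright (a point): Foot of the square aluminium upright (34 mm thick, over 1 m tall) that stands on the bench's left side; keep the arm clear of it.
- screw_tray: Blue tray of small screws, 106 x 146 x 30 mm, behind the box. Bystander; origin at its underside's centre.
- wire_spool: Spool of wire, 58 mm across, 42 mm high, behind. Bystander; origin at its underside's centre.
- fitting_1: Black elbow fitting, 35 mm high, behind on the right. Bystander; origin at its underside's centre.
- fitting_2: Second elbow fitting beside it. Bystander; origin at its underside's centre.
- screwdriver: Red screwdriver, 197 mm long, at the bench's front edge. Bystander; origin at its underside's centre.
- cutters: Blue-handled pliers, 145 mm long, at the front edge. Bystander; origin at its underside's centre.
- pen: White pen with a black cap, 135 mm, at the back right. Bystander; origin at its underside's centre.
Not all that is in view belongs to the job. What is shaped like the hooded_cover but turquoise is not meant.

How it is judged:
By the outcome, as a careful person would: the job done as asked, in the order asked, and still so for the second after the job is handed in, while the arm keeps its last pose, push and grip.
It also fails if it takes over 51 s, if anything falls off the work surface, if the arm or the gripper's body presses on something with over 40 N, if the wrist force passes 120 N, or if a joint passes its speed limit or range.

## Robot

A 7-joint arm with a two-finger parallel gripper is mounted at the origin on a cart in front of the work surface, level with it; the furniture and walls round the work are solid. World frame = base frame: x ahead of the robot, y to its left, z up, the work surface at z = 0. Lengths are in m, angles in degrees, forces in N, time in s.
With the tool pointing down it reaches from about 0.4 to 0.85 m from the base axis. Payload 10.4 kg.
Tool frame: the origin (TCP) lies on the front face of the gripper's body, between the roots of the fingers; the fingertips stand 70 mm ahead of it and the grasp point (between the pads) lies 51 mm ahead of it; z points along the fingers, y is the line along which they close (so a half turn about z gives the same grasp; the last joint's range is limited). The gripper opens to 87 mm and grips with 3 to 60 N. Pads are 19 mm wide; open, the fingers measure 117 mm over their backs; the gripper's body (75 mm by 190 mm) begins 51 mm behind the grasp point.
Start: joints at [-1.295, 19.034, -3.707, 83.658, 1.238, 77.344, -5.071], TCP at [0.625, 0, 0.292] pointing down, gripper open.
Joint ranges: [-148.97, 148.97], [-28.65, 121.19], [-84.17, 76.75], [9.2, 138.47], [-72.65, 252.65], [3.7, 117.97], [-149.18, 149.18]. Speed limits (degrees/s): [127.2, 127.2, 159.86, 159.86, 180, 180, 180].

## Interface

Orientations are given as a 3x3 rotation matrix whose columns are the frame's x, y, z axes.
In Python, from rig import status, eyes, hand_in gives the robot as it stands.
- The arm moves only by the shell command python3 -m pendant 'ROWS' [FORCE]. ROWS is JSON, one flat list of numbers, 7 for each row, row after row: the shift along the tool's x, y, z in cm, then the turn, a rotation vector about the tool's x, y, z in rad, then the finger opening in cm, from 0 to 8.7. In form: [dx, dy, dz, rx, ry, rz, grip, dx, dy, dz, rx, ry, rz, grip, ...]. A call has 1 to 12 rows; each row shifts and turns the commanded pose from where the row before left it, along the tool's axes as they then stand; what a row does not reach is not made up. A row lasts 1/10 s, in which the tool goes at most 50 mm and 8.59 degrees, less where a joint would pass 70% of its speed; a pose out of reach is approached as far as the arm can. A call with a gripper value outside its range is refused whole. The fingers move at their own pace and stop on an object; FORCE is the grip in N (left out, the last holds). Time passes only in rows, so rows that do not move let the fingers close. It gives the time, the measured TCP pose, the force, the opening and the grip force at its end, in the units of the state.
- status.state(): the state, without advancing time (a new reading comes with each control period).
- eyes.read_camera(name): name is "scene" or "side" or "wrist"; returns the picture (400x640x3 uint8, red, green, blue); there is no depth.
- eyes.camera_params(name): a dict with "mtx" (3x3 intrinsics, pixels), "dist" ([k1, k2, p1, p2, k3] as OpenCV has them; the pictures are not rectified), "rvec" (rotation vector, rad) and "tvec" (3), from world to camera coordinates, as OpenCV has them. Camera axes: x right, y down, z forward; pixel columns grow to the right and rows downward; lengths in m; the calibration is good to about 2 mm. A picture is of the moment at which its call begins: read the wrist's pose just before it. camera_params takes no time and is no camera call; for the wrist camera it gives the pose at the moment of the call.
- hand_in(): hands the job in; it is judged then, once.
The state is a dict: "t": time; "qpos": joint angles; "qd": joint speeds; "joint_torque": joint torques, N m; "eef_pos": TCP position; "orientation": TCP orientation; "contact_force": force on the tool from outside, world axes, zero at the start; "moment": the same for the moment, N m; "width": finger opening in m; "grip_force": force on a finger pad.
Only numpy, scipy, OpenCV 4.12 (cv2) and the standard library are available. Lean on these libraries where they do the work, as an engineer would, in place of code of your own. Each camera call takes 0.05 s, during which the arm holds its last target. There are 200 camera calls.

## Working session

There is one attempt and no reset: what is moved stays moved. The work goes in short steps, Python scripts to look and compute and a shell command to move; the robot and the scene stay as the last step left them, time stands still between calls to the robot, and variables do not carry over. Pictures are saved under pics/ and viewed, at most 10 in all, crops included, and the job is handed in when it is done.

```bash
mkdir -p pics; ls; python3 - <<'E'
from rig import status, eyes
import cv2,numpy as np
print(status.state())
for n in("scene","side","wrist"):
    p=eyes.camera_params(n);print(n,{k:np.round(v,4).tolist() for k,v in p.items()})
    cv2.imwrite(f"pics/{n}0.png",cv2.cvtColor(eyes.read_camera(n),cv2.COLOR_RGB2BGR))
E
```

```text
pics
{'t': 0.0, 'qpos': array([-1.29677357, 19.07224814, -3.70808029, 83.70678986,  1.23727934,
       77.34300776, -5.07130411]), 'qd': array([-0.05344073,  0.14563131,  0.04152319, -0.08506553,  0.00168022,
       -0.01371853, -0.02832922]), 'joint_torque': array([-1.20520472e-04, -6.23245955e+01,  2.44190963e-02, -3.89891267e+01,
       -6.13984605e-02,  3.97891912e-02,  1.87085252e-04]), 'eef_pos': array([6.24706158e-01, 3.10162459e-05, 2.91444393e-01]), 'orientation': array([[-5.94450769e-05,  9.99998971e-01, -1.43361853e-03],
       [ 9.99999997e-01,  5.93650928e-05, -5.58342300e-05],
       [-5.57490656e-05, -1.43362185e-03, -9.99998971e-01]]), 'contact_force': array([ 0.39390963, -0.07905738,  0.25241944]), 'moment': array([ 0.02753663,  0.03960364, -0.02902341]), 'grip_force': 0.0, 'width': 0.08732006886793012}
scene {'mtx': [[508.6877, 0.0, 308.2889], [0.0, 508.6877, 205.0126], [0.0, 0.0, 1.0]], 'dist': [-0.1258, 0.0, 0.0, 0.0, 0.0], 'rvec': [1.1284, -1.9513, 1.245], 'tvec': [0.3562, 0.24, 1.185]}
side {'mtx': [[385.8642, 0.0, 319.2317], [0.0, 385.8642, 204.3572], [0.0, 0.0, 1.0]], 'dist': [0.0116, 0.0, 0.0, 0.0, 0.0], 'rvec': [2.0022, 0.0727, -0.0434], 'tvec': [-0.5245, 0.0833, 1.1174]}
wrist {'mtx': [[352.5717, 0.0, 323.46], [0.0, 352.5717, 199.1473], [0.0, 0.0, 1.0]], 'dist': [0.0011, 0.0, 0.0, 0.0, 0.0], 'rvec': [-2.8797, 0.0002, 0.0025], 'tvec': [-0.6242, -0.0311, 0.3893]}
```

View pics/scene0.png

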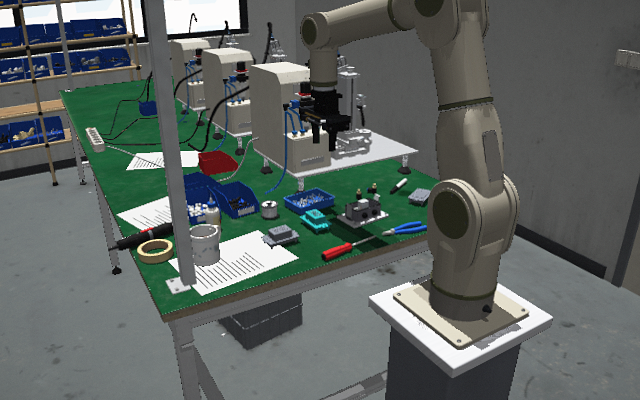

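View pics/side0.png

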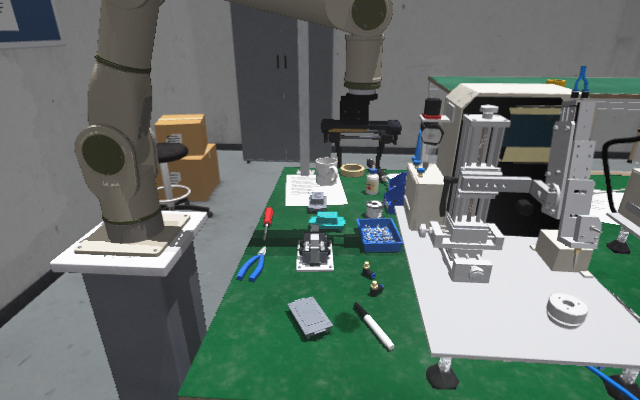

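View pics/wrist0.png

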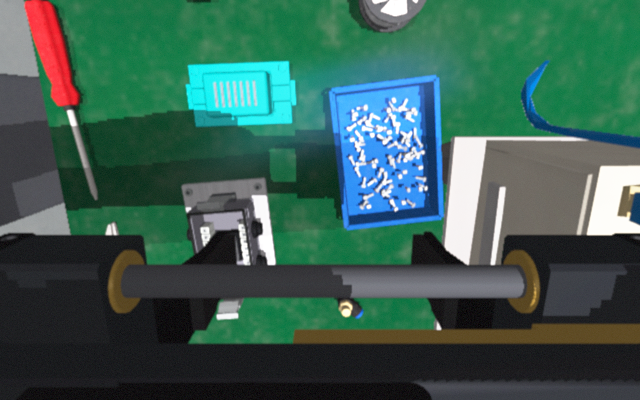

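The scene view shows the grey hooded cover at about (282,234), the turquoise decoy at (316,220), the box at (362,212) and the flat cover at (420,197). The side view shows the hooded cover at (317,200) and the box at (315,250). The wrist view shows the decoy and, partly behind the fingers, the box.

```bash
cat > h.py <<'E'
from rig import status, eyes
import cv2,numpy as np
def ray(p,uv):
    R=cv2.Rodrigues(np.array(p["rvec"],float))[0];t=np.array(p["tvec"],float).ravel()
    n=cv2.undistortPoints(np.array(uv,float).reshape(-1,1,2),np.array(p["mtx"]),np.array(p["dist"])).reshape(-1,2)
    d=np.c_[n,np.ones(len(n))]@R
    return -R.T@t,d/np.linalg.norm(d,axis=1)[:,None]
def plane(p,uv,z):
    c,d=ray(p,uv);return c+d*((z-c[2])/d[:,2])[:,None]
def tri(rays):
    A=np.zeros((3,3));b=np.zeros(3)
    for c,d in rays:
        M=np.eye(3)-np.outer(d,d);A+=M;b+=M@c
    x=np.linalg.solve(A,b)
    return x,[float(np.linalg.norm((np.eye(3)-np.outer(d,d))@(x-c))) for c,d in rays]
def proj(p,X):
    return cv2.projectPoints(np.array(X,float).reshape(-1,1,3),np.array(p["rvec"],float),np.array(p["tvec"],float),np.array(p["mtx"]),np.array(p["dist"]))[0].reshape(-1,2)
def snap(n,f):
    p=eyes.camera_params(n);im=cv2.cvtColor(eyes.read_camera(n),cv2.COLOR_RGB2BGR);cv2.imwrite(f"pics/{f}.png",im);np.save(f"pics/{f}.npy",p,allow_pickle=True);return p,im
E
python3 - <<'E'
from h import *
S,D=eyes.camera_params("scene"),eyes.camera_params("side")
for nm,a,b in(("hooded",(282,232),(317,198)),("box",(362,208),(315,240)),("turq",(316,216),(327,217)),("upright",(178,285),None)):
    if b:
        r=[(lambda c,d:(c,d[0]))(*ray(S,[a])),(lambda c,d:(c,d[0]))(*ray(D,[b]))];print(nm,tri(r))
    print(plane(S,[a],.03))
W=eyes.camera_params("wrist");print("wristcam",ray(W,[(320,200)]))
E
```

```text
hooded (array([0.50288821, 0.2135967 , 0.03352963]), [0.0005403743954395496, 0.0005403743954396112])
[[0.50805433 0.21078176 0.03      ]]
box (array([ 0.5170092 , -0.07465699,  0.03880236]), [0.004484269948662842, 0.004484269948662866])
[[ 0.52466761 -0.08410608  0.03      ]]
turq (array([0.54302067, 0.07599833, 0.03434525]), [0.0004630334583386309, 0.00046303345833886394])
[[0.5500115  0.07165061 0.03      ]]
[[0.38630968 0.55817198 0.03      ]]
wristcam (array([0.62489469, 0.07049597, 0.3831281 ]), array([[-0.01131085, -0.26119127, -0.9652208 ]]))
```

```bash
python3 -m pendant '[-3.4,-2.1,0,0,0,0,8.7, -3.4,-2.1,0,0,0,0,8.7, -3.4,-2.1,0,0,0,0,8.7, -3.4,-2.1,0,0,0,0,8.7, -3.4,-2.1,0,0,0,0,8.7, 0,0,0,0,0,0,8.7, 0,0,0,0,0,0,8.7]' && python3 -c "
from h import *
snap('wrist','wb1')" && python3 -m pendant '[3.5,3.5,0,0,0,0,8.7, 0,3.5,0,0,0,0,8.7, 0,0,0,0,0,0,8.7, 0,0,0,0,0,0,8.7]' && python3 -c "
from h import *
snap('wrist','wb2')
a=[cv2.imread(f'pics/{f}.png')[:260,100:500] for f in('wb1','wb2')]
cv2.imwrite('pics/wb.png',np.hstack(a))"
```

```text
t: 0.85
eef_pos: [0.5196, -0.1707, 0.2923]
orientation: [[0.002, 1.0, 0.0], [1.0, -0.002, 0.0], [0.0, 0.0, -1.0]]
contact_force: [0.3, 1.1, 0.9]
width: 0.0868
grip_force: 0.0
t: 1.3
eef_pos: [0.5907, -0.1334, 0.2913]
orientation: [[-0.002, 1.0, -0.001], [1.0, 0.002, 0.001], [0.001, -0.001, -1.0]]
contact_force: [0.6, 0.0, 0.2]
width: 0.087
grip_force: 0.0
```

View pics/wb.png

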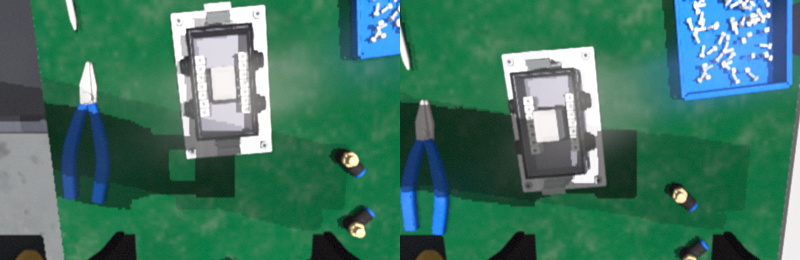

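The pair of wrist views shows the box: plate corners at about (272,14),(366,6),(372,155),(287,158) in view 1, with the black seal frame inside and the white relay top at (323,82). In view 2 the relay top is at about (245,125).

```bash
python3 -m pendant '[4,-1.5,0,0,0,0,8.7, 4.5,-1.5,0,0,0,0,8.7, 4.5,-1.5,0,0,0,0,8.7, 4.5,-1.5,0,0,0,0,8.7, 4.5,-1,0,0,0,0,8.7, 3.5,0,0,0,0,0,8.7, 0,0,0,0,0,0,8.7, 0,0,0,0,0,0,8.7]' && python3 -c "
from h import *
snap('wrist','wc1')" && python3 -m pendant '[2,-3.5,0,0,0,0,8.7, 1,-3.5,0,0,0,0,8.7, 0,0,0,0,0,0,8.7, 0,0,0,0,0,0,8.7]' && python3 -c "
from h import *
snap('wrist','wc2')
P=[eyes.camera_params('wrist')]
for f in('wc1','wc2'):
    p=np.load(f'pics/{f}.npy',allow_pickle=True).item();print(proj(p,[.503,.2136,.0335]))
a=[cv2.resize(cv2.imread(f'pics/{f}.png')[:260,170:480],None,fx=1.29,fy=1.29) for f in('wc1','wc2')]
b=[cv2.resize(cv2.imread(f'pics/{f}.png')[0:210,x:x+180],None,fx=2.2,fy=1.29) for f,x in(('wb1',240),('wb2',180))]
cv2.imwrite('pics/wc.png',np.hstack(a))
b=[cv2.resize(cv2.imread(f'pics/{f}.png')[0:200,x:x+133],None,fx=3,fy=3) for f,x in(('wb1',255),('wb2',185))]
cv2.imwrite('pics/wbz.png',np.hstack(b))"
```

```text
t: 2.15
eef_pos: [0.5195, 0.1202, 0.2925]
orientation: [[-0.001, 1.0, 0.0], [1.0, 0.001, -0.0], [-0.0, 0.0, -1.0]]
contact_force: [0.6, -0.4, 0.6]
width: 0.0871
grip_force: 0.0
t: 2.6
eef_pos: [0.4501, 0.1487, 0.2927]
orientation: [[0.002, 1.0, 0.001], [1.0, -0.002, -0.0], [-0.0, 0.001, -1.0]]
contact_force: [0.7, -0.4, 0.5]
width: 0.0871
grip_force: 0.0
[[306.0845306   79.36999788]]
[[377.94175614 110.40803651]]
```

View pics/wc.png

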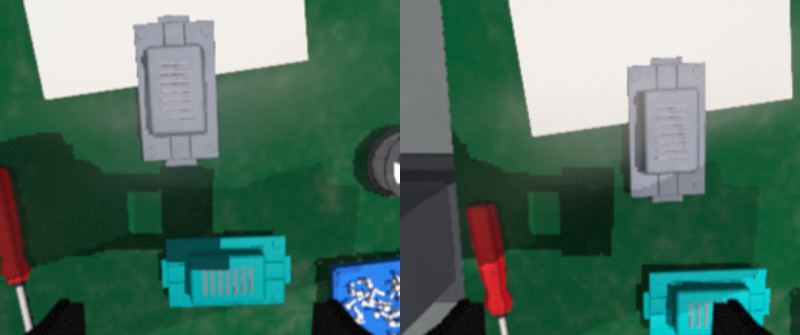

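View pics/wbz.png

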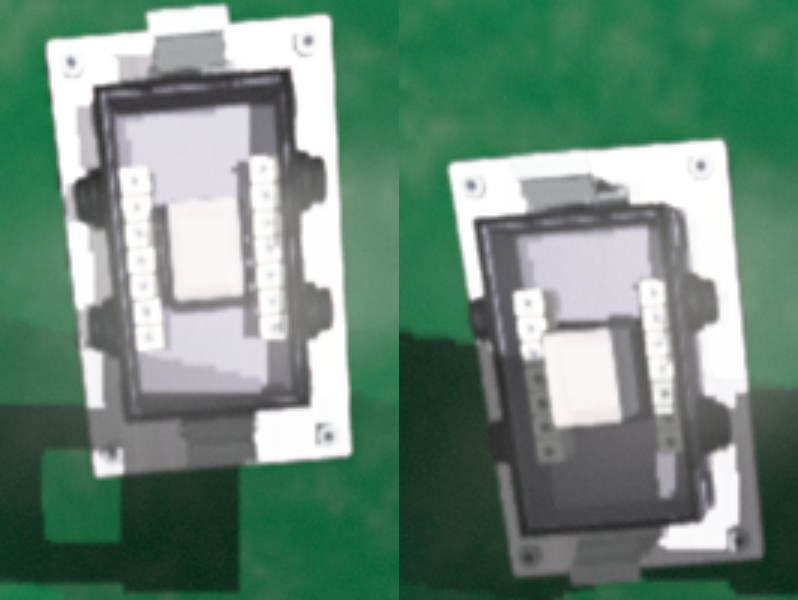

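Wrist views: the hooded cover is at about (306,70) in view 1 and (376,100) in view 2, lengthwise roughly along world y. The zoom of the box shows the plate, seal and relay corners clearly, so I can read those directly. The turquoise decoy lies well away at the bottom.

```bash
cat >> h.py <<'E'
def ld(f): return np.load(f'pics/{f}.npy',allow_pickle=True).item()
def rep(nm,pa,A,pb,B,z):
    A=np.array(A,float);B=np.array(B,float)
    ca,da=ray(pa,A);cb,db=ray(pb,B)
    T=np.array([tri([(ca,x),(cb,y)])[0] for x,y in zip(da,db)])
    print(nm,"tri centre",T.mean(0).round(4),"z",T[:,2].round(4))
    for p,U in((pa,A),(pb,B)):
        Q=plane(p,U,z);e=[np.linalg.norm(Q[i]-Q[(i+1)%4]).round(4) for i in range(4)]
        l=(Q[0]+Q[1]-Q[2]-Q[3]);print("  plane",z,"centre",Q.mean(0).round(4),"sides",e,"len dir deg from +y (ccw)",np.degrees(np.arctan2(-l[0],l[1])).round(2))
E
python3 - <<'E'
from h import *
a,b=ld('wb1'),ld('wb2')
f=lambda L:[(255+u/3,v/3) for u,v in L]
g=lambda L:[(185+(u-399)/3,v/3) for u,v in L]
rep("plate",a,f([(49,42),(330,15),(352,455),(95,476)]),b,g([(450,163),(723,140),(763,555),(520,577)]),.008)
rep("seal",a,f([(96,88),(290,70),(308,402),(130,420)]),b,g([(478,220),(680,206),(703,520),(525,534)]),.047)
rep("relay",a,f([(167,201),(240,197),(248,300),(175,306)]),b,g([(545,332),(612,328),(622,420),(553,428)]),.059)
z=[cv2.resize(cv2.imread(f'pics/{n}.png')[y:y+130,x:x+90],None,fx=4.4,fy=4.4,interpolation=cv2.INTER_CUBIC) for n,x,y in(('wc1',263,5),('wc2',335,40))]
cv2.imwrite('pics/wcz.png',np.hstack(z))
E
```

```text
plate tri centre [ 0.52   -0.0822  0.0044] z [ 0.0072  0.0079  0.0057 -0.003 ]
  plane 0.008 centre [ 0.5202 -0.0819  0.008 ] sides [np.float64(0.0907), np.float64(0.1414), np.float64(0.0917), np.float64(0.1409)] len dir deg from +y (ccw) 4.57
  plane 0.008 centre [ 0.5208 -0.0814  0.008 ] sides [np.float64(0.0907), np.float64(0.1402), np.float64(0.0892), np.float64(0.1415)] len dir deg from +y (ccw) 5.09
seal tri centre [ 0.5206 -0.0812  0.0373] z [0.0417 0.0262 0.0381 0.0432]
  plane 0.047 centre [ 0.52   -0.0818  0.047 ] sides [np.float64(0.0567), np.float64(0.0955), np.float64(0.0563), np.float64(0.0963)] len dir deg from +y (ccw) 4.58
  plane 0.047 centre [ 0.5224 -0.0816  0.047 ] sides [np.float64(0.0609), np.float64(0.0954), np.float64(0.0579), np.float64(0.0963)] len dir deg from +y (ccw) 3.59
relay tri centre [ 0.5201 -0.0819  0.056 ] z [0.0532 0.057  0.0571 0.0566]
  plane 0.059 centre [ 0.5203 -0.0825  0.059 ] sides [np.float64(0.0211), np.float64(0.0287), np.float64(0.0217), np.float64(0.0293)] len dir deg from +y (ccw) 4.51
  plane 0.059 centre [ 0.5206 -0.0814  0.059 ] sides [np.float64(0.02), np.float64(0.0271), np.float64(0.0212), np.float64(0.0283)] len dir deg from +y (ccw) 2.46
```

View pics/wcz.png

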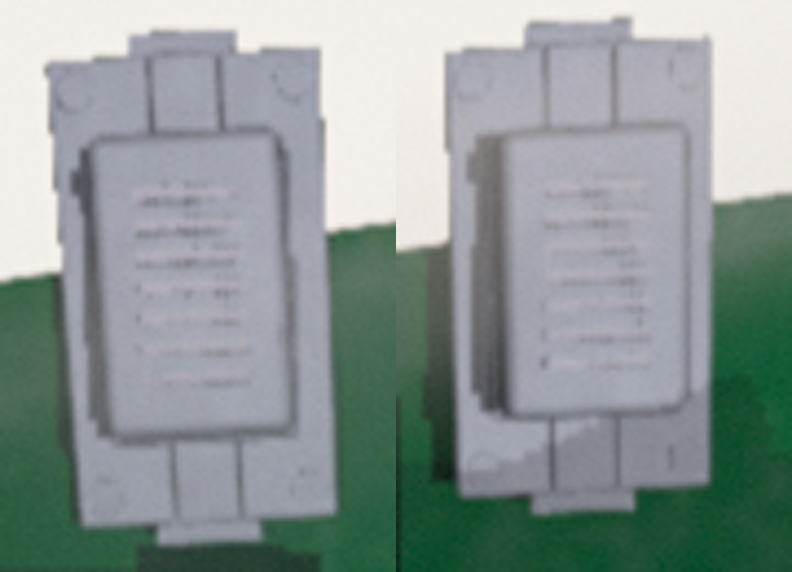

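The zoom shows the cover's flange and hood-top corners: in the left view flange (50,65),(320,48),(337,515),(82,525) and hood (92,138),(277,133),(293,428),(112,438).

```bash
python3 - <<'E'
from h import *
a,b=ld('wc1'),ld('wc2')
f=lambda L:[(263+u/4.4,5+v/4.4) for u,v in L]
g=lambda L:[(335+(u-396)/4.4,40+v/4.4) for u,v in L]
rep("flange",a,f([(50,65),(320,48),(337,515),(82,525)]),b,g([(447,52),(708,40),(708,485),(460,497)]),.022)
rep("hood",a,f([(92,138),(277,133),(293,428),(112,438)]),b,g([(502,132),(688,124),(688,405),(508,415)]),.044)
s=status.state();print(s["eef_pos"])
E
```

```text
flange tri centre [0.5042 0.2211 0.0185] z [0.0175 0.016  0.0188 0.0218]
  plane 0.022 centre [0.5043 0.2207 0.022 ] sides [np.float64(0.0574), np.float64(0.0969), np.float64(0.0583), np.float64(0.0958)] len dir deg from +y (ccw) 2.61
  plane 0.022 centre [0.5035 0.2207 0.022 ] sides [np.float64(0.0566), np.float64(0.0965), np.float64(0.0578), np.float64(0.0968)] len dir deg from +y (ccw) 3.01
hood tri centre [0.5042 0.2212 0.0389] z [0.0378 0.0413 0.0394 0.037 ]
  plane 0.044 centre [0.5044 0.2207 0.044 ] sides [np.float64(0.0374), np.float64(0.0575), np.float64(0.0384), np.float64(0.0585)] len dir deg from +y (ccw) 3.03
  plane 0.044 centre [0.5036 0.2215 0.044 ] sides [np.float64(0.0384), np.float64(0.0572), np.float64(0.0389), np.float64(0.0578)] len dir deg from +y (ccw) 2.92
[0.4506522  0.14852048 0.29256237]
```

Box at (0.5203, -0.0818), turned 4.7° CCW; cover at (0.504, 0.221), turned 2.9°. Sizes and heights agree with the text, so I move over the cover and descend.

```bash
python3 -m pendant '[3.6,2.7,0,0,0,0,8.7, 3.5,2.7,0,0,0,0,8.7, 0,0,0,0,0,-0.05,8.7, 0,0,4,0,0,0,8.7, 0,0,4,0,0,0,8.7, 0,0,4,0,0,0,8.7, 0,0,3,0,0,0,8.7, 0,0,0,0,0,0,8.7, 0,0,0,0,0,0,8.7]'; python3 - <<'E'
from h import *
print([status.state()["eef_pos"].round(4).tolist() for _ in range(3)])
p,im=snap('wrist','g1'); snap('side','g1s')
print(proj(p,[[.504,.221,.044]]))
E
```

```text
t: 3.55
eef_pos: [0.505, 0.2203, 0.1427]
orientation: [[-0.048, 0.999, -0.0], [0.999, 0.048, -0.0], [-0.0, -0.0, -1.0]]
contact_force: [-0.2, -0.3, 1.4]
width: 0.0867
grip_force: 0.0
[[0.505, 0.2203, 0.1427], [0.505, 0.2203, 0.1427], [0.505, 0.2203, 0.1427]]
[[322.10615718 230.81905389]]
```

```bash
python3 -m pendant '[0,0,3,0,0,0,8.7, 0,0,1.5,0,0,0,8.7, 0,0,0.3,0,0,0,8.7, 0,0,0,0,0,0,8.7, 0,0,0,0,0,0,8.7]' && python3 -m pendant '[0,0,0,0,0,0,3, 0,0,0,0,0,0,3, 0,0,0,0,0,0,3, 0,0,0,0,0,0,3, 0,0,0,0,0,0,3, 0,0,0,0,0,0,3, 0,0,0,0,0,0,3, 0,0,0,0,0,0,3]' 45
```

```text
t: 4.15
eef_pos: [0.5046, 0.2213, 0.0954]
orientation: [[-0.05, 0.999, 0.001], [0.999, 0.05, 0.001], [0.001, 0.001, -1.0]]
contact_force: [0.5, -0.2, -0.4]
width: 0.0868
grip_force: 0.0
t: 4.95
eef_pos: [0.504, 0.221, 0.0943]
orientation: [[-0.05, 0.999, 0.0], [0.999, 0.05, -0.0], [-0.0, 0.0, -1.0]]
contact_force: [0.6, -0.1, -0.5]
width: 0.0397
grip_force: 45.0
```

```bash
python3 -m pendant '[0,0,-3,0,0,0,3, 0,0,-3,0,0,0,3, 0,0,-3,0,0,0,3, -4.3,0,0,0,0,0,3, -4.4,0,0,0,0,0,3, -4.4,0,0,0,0,0,3, -4.4,0,0,0,0,0,3, -4.4,0,0,0,0,0,3, -4.4,0.1,0,0,0,0,3, -4,0,0,0,0,-0.032,3, 0,0,0,0,0,0,3]' && python3 -m pendant '[0,0,0,0,0,0,3, 0,0,0,0,0,0,3]'; python3 - <<'E'
from h import *
p,w=snap('wrist','h1'); q,s=snap('side','h1s'); r,c=snap('scene','h1c')
t=np.array([.5203,-.0818,.06]);x,y=proj(q,t)[0].astype(int);a=s[y-65:y+65,x-65:x+65]
x,y=proj(r,t)[0].astype(int);b=c[y-65:y+65,x-65:x+65];print(proj(q,t),proj(r,t))
w=w[:400,190:450]
cv2.imwrite('pics/hh.png',np.hstack([cv2.resize(i,(400 if i is not w else 0,400)) if i is not w else w for i in(a,w)])[:, :]);cv2.imwrite('pics/hc.png',cv2.resize(b,(400,400)))
print(status.state()["eef_pos"])
E
```

```text
t: 6.05
eef_pos: [0.5196, -0.088, 0.1842]
orientation: [[-0.075, 0.997, -0.0], [0.997, 0.075, -0.002], [-0.002, -0.0, -1.0]]
contact_force: [0.1, 0.7, -0.7]
width: 0.0399
grip_force: 45.0
t: 6.25
eef_pos: [0.5202, -0.0803, 0.1841]
orientation: [[-0.083, 0.997, -0.0], [0.997, 0.083, 0.001], [0.001, -0.0, -1.0]]
contact_force: [-0.6, 0.0, -1.3]
width: 0.0395
grip_force: 45.0
[[314.83476424 235.51927163]] [[362.44896425 200.05936577]]
[ 0.52022459 -0.08029147  0.18424044]
```

View pics/hh.png

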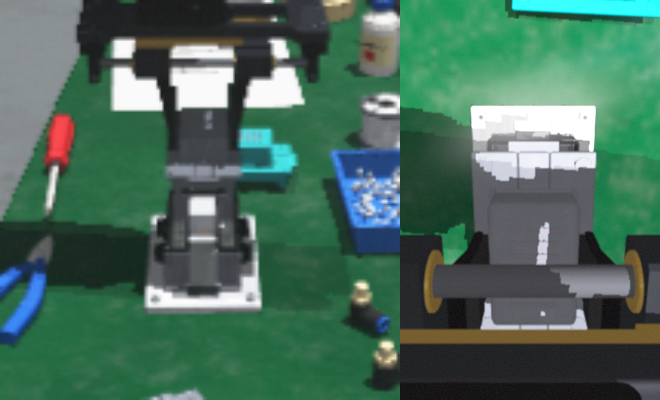

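The side view (left) shows the cover gripped level above the box, roughly aligned; the wrist view (right) shows the flange's +y edge at row ~153 (full-frame columns 263–385) with tongue at row ~142. A zoom will check the angle and offset in the grip.

```bash
python3 - <<'E'
from h import *
p=ld('h1');im=cv2.imread('pics/h1.png')
z=cv2.resize(im[95:215,250:400],None,fx=5,fy=5,interpolation=cv2.INTER_CUBIC);cv2.imwrite('pics/h1z.png',z)
th=np.radians(4.75);R=np.array([[np.cos(th),-np.sin(th)],[np.sin(th),np.cos(th)]])
c=np.array([.5203,-.0812])
def P(x,y,z):
    u=proj(p,[*(c+R@[x,y]),z])[0];return ((u-[250,95])*5).round(1).tolist()
print("flange",P(-.0295,.049,.112),P(.0295,.049,.112))
print("tongue",P(-.012,.0537,.111),P(.012,.0537,.111))
print("hood",P(-.02,.03,.134),P(.02,.03,.134))
c=np.array([.5203,-.0818])
print("plate",P(-.046,.071,.008),P(.046,.071,.008))
E
```

```text
flange [51.8, 298.4] [686.4, 298.4]
tongue [239.8, 246.4] [498.3, 246.4]
hood [130.2, 561.0] [608.1, 561.0]
plate [55.1, 56.2] [681.7, 56.2]
```

View pics/h1z.png

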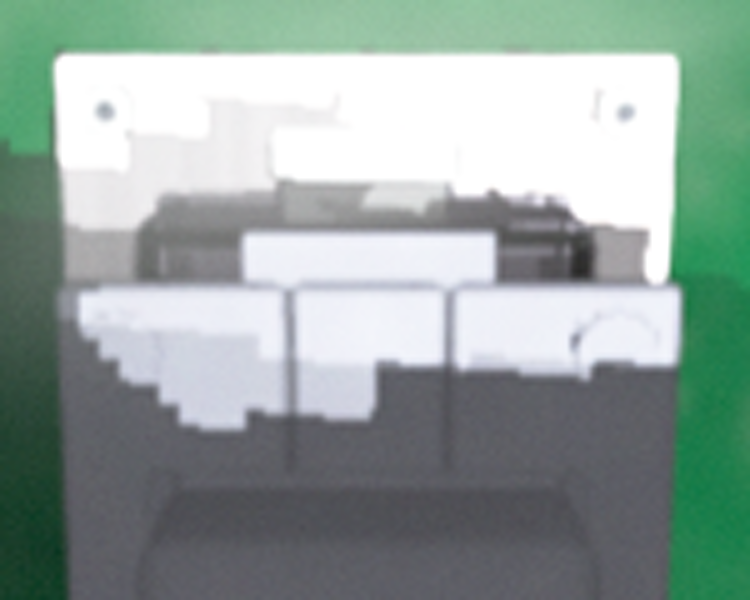

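The flange edge is level at zoom rows 286–287 and the plate edge level at row 54, so the angle is right. The cover sits about 1.2 mm too far towards +y, which fits the TCP reading of -0.0803. I correct that, descend to just above the box and re-read.

```bash
python3 -m pendant '[-0.12,0,0,0,0,0,3, 0,0,1.5,0,0,0,3, 0,0,1.5,0,0,0,3, 0,0,0,0,0,0,3, 0,0,0,0,0,0,3]'; python3 - <<'E'
from h import *
for i in range(4):
    eyes.read_camera('wrist');s=status.state();print(s["eef_pos"].round(4),s["orientation"][0].round(4))
p,im=snap('wrist','i1')
c=s["eef_pos"]
th=np.radians(4.75);R=np.array([[np.cos(th),-np.sin(th)],[np.sin(th),np.cos(th)]])
P=lambda c,x,y,z:proj(p,[*(np.array(c)[:2]+R@[x,y]),z])[0].round(1)
print("plate",P([.5203,-.0818],-.046,.071,.008),P([.5203,-.0818],.046,.071,.008))
print("flange",P(c,-.0295,.049,c[2]-.072),P(c,.0295,.049,c[2]-.072))
g=cv2.cvtColor(im,cv2.COLOR_BGR2GRAY)
for x in (272,290,350,375):print(x,g[90:190:2,x].tolist())
E
```

```text
t: 6.9
eef_pos: [0.5203, -0.0825, 0.1545]
orientation: [[-0.082, 0.997, -0.0], [0.997, 0.082, 0.0], [0.0, -0.0, -1.0]]
contact_force: [-0.2, -0.4, -0.7]
width: 0.0395
grip_force: 45.0
[ 0.5206 -0.0826  0.155 ] [-8.220e-02  9.966e-01  8.000e-04]
[ 0.5207 -0.0827  0.1551] [-0.0821  0.9966  0.0013]
[ 0.5207 -0.0827  0.1551] [-0.082   0.9966  0.0013]
[ 0.5207 -0.0827  0.1551] [-0.082   0.9966  0.0013]
plate [252.2 102.4] [393.3 102.2]
flange [259.7 152.7] [387.  152.5]
272 [183, 185, 185, 184, 185, 182, 254, 255, 255, 255, 255, 255, 255, 255, 255, 255, 255, 255, 255, 255, 255, 255, 253, 247, 231, 190, 146, 144, 140, 133, 139, 210, 244, 228, 242, 237, 222, 221, 222, 191, 114, 115, 112, 111, 108, 104, 107, 105, 104, 105]
290 [201, 204, 204, 206, 207, 205, 254, 255, 255, 255, 255, 250, 250, 251, 250, 250, 251, 250, 250, 250, 250, 243, 200, 177, 174, 173, 152, 148, 159, 157, 157, 214, 245, 247, 247, 246, 230, 226, 226, 225, 224, 223, 224, 222, 130, 104, 105, 103, 104, 100]
350 [206, 207, 210, 210, 211, 215, 255, 255, 255, 255, 255, 255, 255, 255, 255, 255, 255, 255, 255, 255, 255, 235, 158, 132, 128, 114, 90, 82, 104, 115, 113, 198, 246, 247, 247, 247, 247, 247, 228, 102, 101, 102, 102, 99, 103, 101, 103, 103, 103, 102]
375 [198, 199, 202, 204, 203, 206, 255, 255, 255, 255, 245, 255, 255, 255, 254, 255, 255, 255, 255, 255, 255, 255, 255, 255, 255, 255, 255, 255, 178, 175, 160, 197, 244, 235, 242, 248, 247, 247, 247, 226, 101, 99, 103, 102, 103, 103, 102, 100, 101, 99]
```

```bash
python3 -m pendant '[0.09,0,0,0,0,0,3, 0,0,0.8,0,0,0,3, 0,0,0.4,0,0,0,3, 0,0,0.3,0,0,0,3, 0,0,0,0,0,0,3, 0,0,0,0,0,0,3]'; python3 -m pendant '[0,0,0.2,0,0,0,3, 0,0,0.2,0,0,0,3, 0,0,0,0,0,0,3]' 60
```

```text
t: 7.75
eef_pos: [0.5202, -0.0819, 0.1392]
orientation: [[-0.082, 0.997, -0.0], [0.997, 0.082, 0.0], [0.0, -0.0, -1.0]]
contact_force: [0.1, -0.1, -0.3]
width: 0.0395
grip_force: 45.0
t: 8.05
eef_pos: [0.5201, -0.0818, 0.135]
orientation: [[-0.082, 0.997, -0.0], [0.997, 0.082, 0.0], [0.0, -0.0, -1.0]]
contact_force: [-0.7, 0.7, -1.1]
width: 0.0393
grip_force: 60.0
```

```bash
python3 -m pendant '[0,0,0.2,0,0,0,3, 0,0,0.2,0,0,0,3, 0,0,0,0,0,0,3, 0,0,0,0,0,0,3]'; python3 -m pendant '[0,0,0.2,0,0,0,3, 0,0,0,0,0,0,3, 0,0,0,0,0,0,3]'
```

```text
t: 8.45
eef_pos: [0.5203, -0.0819, 0.1314]
orientation: [[-0.082, 0.997, 0.0], [0.997, 0.082, -0.0], [-0.0, 0.0, -1.0]]
contact_force: [-0.5, -0.7, 0.7]
width: 0.0392
grip_force: 60.0
t: 8.75
eef_pos: [0.5208, -0.0819, 0.1298]
orientation: [[-0.082, 0.997, 0.002], [0.997, 0.082, -0.0], [-0.0, 0.002, -1.0]]
contact_force: [1.7, -0.0, 4.4]
width: 0.0393
grip_force: 60.0
```

Clip contact is beginning (4.4 N up). I continue in 1 mm steps.

```bash
for i in 1; do python3 -m pendant '[0,0,0.1,0,0,0,3, 0,0,0,0,0,0,3, 0,0,0,0,0,0,3]'; python3 -m pendant '[0,0,0.1,0,0,0,3, 0,0,0,0,0,0,3, 0,0,0,0,0,0,3]';  python3 -m pendant '[0,0,0.1,0,0,0,3, 0,0,0,0,0,0,3, 0,0,0,0,0,0,3]'; done | grep -E "eef|force"
```

```text
eef_pos: [0.5208, -0.0819, 0.1291]
contact_force: [-0.9, -0.1, 8.9]
grip_force: 60.0
eef_pos: [0.5208, -0.082, 0.1283]
contact_force: [-1.9, 0.0, 10.7]
grip_force: 60.0
eef_pos: [0.5207, -0.082, 0.1275]
contact_force: [-3.2, 0.2, 13.9]
grip_force: 60.0
```

```bash
(python3 -m pendant '[0,0,0.1,0,0,0,3, 0,0,0,0,0,0,3, 0,0,0,0,0,0,3]'; python3 -m pendant '[0,0,0.1,0,0,0,3, 0,0,0,0,0,0,3, 0,0,0,0,0,0,3]';  python3 -m pendant '[0,0,0.1,0,0,0,3, 0,0,0,0,0,0,3, 0,0,0,0,0,0,3]') | grep -E "eef|force|width"
```

```text
eef_pos: [0.5207, -0.082, 0.1268]
contact_force: [-4.8, 0.4, 16.7]
width: 0.0397
grip_force: 60.0
eef_pos: [0.5203, -0.0819, 0.1244]
contact_force: [-0.4, -0.4, 4.6]
width: 0.0393
grip_force: 60.0
eef_pos: [0.5196, -0.0822, 0.1225]
contact_force: [0.7, -2.3, -3.1]
width: 0.0396
grip_force: 60.0
```

The force peaked near 17 N and dropped, which looks like the snap. I now press on into the seal.

```bash
(python3 -m pendant '[0,0,0.1,0,0,0,3, 0,0,0,0,0,0,3, 0,0,0,0,0,0,3]'; python3 -m pendant '[0,0,0.1,0,0,0,3, 0,0,0,0,0,0,3, 0,0,0,0,0,0,3]';  python3 -m pendant '[0,0,0.1,0,0,0,3, 0,0,0,0,0,0,3, 0,0,0,0,0,0,3]') | grep -E "eef|force|width"; python3 - <<'E'
from h import *
for n in('side','scene','wrist'): snap(n,'j_'+n)
E
```

```text
eef_pos: [0.5201, -0.0817, 0.1222]
contact_force: [-1.7, -0.9, 1.4]
width: 0.0396
grip_force: 60.0
eef_pos: [0.5202, -0.0817, 0.1214]
contact_force: [-3.1, -0.4, 4.2]
width: 0.0394
grip_force: 60.0
eef_pos: [0.5202, -0.0817, 0.1206]
contact_force: [-3.7, 0.4, 8.4]
width: 0.0397
grip_force: 60.0
```

```bash
(python3 -m pendant '[0,0,0.1,0,0,0,3, 0,0,0,0,0,0,3, 0,0,0,0,0,0,3]'; python3 -m pendant '[0,0,0.1,0,0,0,3, 0,0,0,0,0,0,3, 0,0,0,0,0,0,3]') | grep -E "eef|force|width"
```

```text
eef_pos: [0.5203, -0.0817, 0.1205]
contact_force: [-8.4, 1.7, 18.3]
width: 0.0394
grip_force: 60.0
eef_pos: [0.5203, -0.0818, 0.1204]
contact_force: [-13.0, 1.6, 28.8]
width: 0.0395
grip_force: 60.0
```

```bash
python3 -m pendant '[0,-0.05,0,0,0,0,3, 0,0,0,0,0,0,3, 0,0,0,0,0,0,3, 0,0,0,0,0,0,3, 0,0,0,0,0,0,3, 0,0,0,0,0,0,3, 0,0,0,0,0,0,3, 0,0,0,0,0,0,3, 0,0,0,0,0,0,3, 0,0,0,0,0,0,3]'; python3 - <<'E'
from h import *
q,s=snap('side','k_s');p,w=snap('wrist','k_w')
x,y=proj(q,[.5203,-.0818,.05])[0].astype(int)
cv2.imwrite('pics/k.png',np.hstack([cv2.resize(s[y-50:y+50,x-50:x+50],(400,400)),cv2.resize(w[80:280,223:423],(400,400))]))
E
```

```text
t: 13.2
eef_pos: [0.5202, -0.0818, 0.1204]
orientation: [[-0.082, 0.997, 0.001], [0.997, 0.082, 0.0], [-0.0, 0.001, -1.0]]
contact_force: [-10.1, 0.6, 26.6]
width: 0.0394
grip_force: 60.0
```

View pics/k.png

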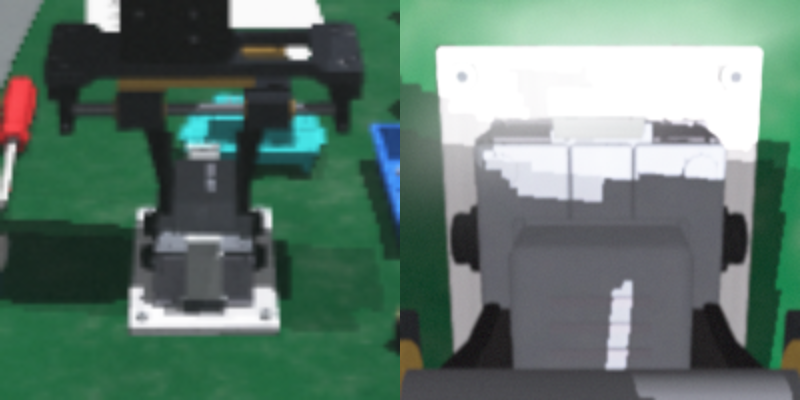

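The cover sits flat on the rim: the near clip rises over its tongue in the side view, and the far clip covers the other tongue in the wrist view at crop (600,130). The press is steady at about 27 N with the height at the hard stop, so I hand in.

```bash
python3 -c "
from rig import hand_in
print(hand_in())"
```

```text
the job is handed in; nothing more can be done
None
```

The hooded cover is on the terminal box, snapped under both clips (the push peaked near 17 N, then dropped) and still pressed onto its bedded seal with about 27 N; I handed it in at about 13 s.

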